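# Press a pack of brass blanks flat under the locking clamp

### The arm

A 6-joint arm with a two-finger parallel gripper is mounted at the origin on the work surface. World frame = base frame: x ahead of the robot, y to its left, z up, the work surface at z = 0. Lengths are in m, angles in degrees, forces in N, time in s.
With the tool pointing down it reaches from about 0.325 to 0.85 m from the base axis. Payload 15.5 kg.
Tool frame: the origin (TCP) lies at the very end of the fingers, on their centre line; the grasp point (between the pads) lies arm.grip_depth behind it (arm.grip_depth is the distance from the TCP to the grasp point, in m); z points along the fingers, y is the direction in which the jaws open and shut (so a half turn about z gives the same grasp; the last joint's range is limited). The gripper opens to 91 mm and grips with 3 to 60 N. Pads are 32 mm wide; open, the fingers measure 118 mm over their backs; the gripper's body (76 mm by 178 mm) begins 60 mm behind the grasp point.
Start: joints at [-70.388, 28.281, 77.091, -0, 74.628, -5.472], TCP at [0.265, -0.566, 0.214] pointing down, gripper open.
Joint ranges: [-166.48, 166.48], [-47.26, 123.95], [12.59, 153.08], [-70.14, 250.14], [6.76, 159.57], [-176.63, 176.63]. Speed limits (degrees/s): [108.29, 108.29, 147.25, 172.46, 172.46, 172.46].

### API

Orientations are given as a 3x3 rotation matrix whose columns are the frame's x, y, z axes.
In Python, from rig import arm gives the robot as it stands. Calls block until the motion is done:
- arm.move_to(position, orientation): joint-space move of the TCP to a pose.
- arm.move_l(position, orientation=None, feed=0.15): straight line of the TCP; orientation=None keeps the orientation; feed is the mean speed in m/s.
- arm.move_joints(angles): joint-space move.
- arm.grip(opening): finger opening in m; the grip force is fixed at half the most; returns when the fingers have stopped.
- arm.sleep(seconds).
- arm.solve_ik(position, orientation): joint angles nearest the present ones, or None.
- arm.snapshot(name): name is "scene" or "top" or "wrist"; returns the picture (420x560x3 uint8, red, green, blue); there is no depth.
- arm.get_calibration(name): a dict with "intrinsics" (3x3 intrinsics, pixels), "cam_to_world" (4x4, takes a point from camera to world coordinates). Camera axes: x right, y down, z forward; pixel columns grow to the right and rows downward; lengths in m; the calibration is good to about 2 mm. A picture is of the moment at which its call begins: read the wrist's pose just before it. get_calibration takes no time and is no camera call; for the wrist camera it gives the pose at the moment of the call.
A pose or a line that the arm cannot do raises arm.Unreachable and nothing moves.
- arm.sign_off(): hands the job in, once; it reports no verdict.
Readings, each from a call of its own:
- arm.current_t(): time.
- arm.current_joint_positions(): joint angles.
- arm.current_dq(): joint speeds.
- arm.current_tau(): joint torques, N m.
- arm.current_ee_pos(): TCP position.
- arm.current_tool_rot(): TCP orientation.
- arm.current_force(): force on the tool from outside, world axes, zero at the start.
- arm.current_torque(): the same for the moment, N m.
- arm.current_width(): finger opening in m.
Only numpy, scipy, OpenCV 4.12 (cv2) and the standard library are available. Lean on these libraries where they do the work, as an engineer would, in place of code of your own. Each camera call takes 0.05 s, during which the arm holds its last target. There are 200 camera calls.

### The job

Bring every brass blank from the feed board to the green anvil: slide the top one out over the board's open edge, pinch the overhang, and lay it flat and square in one neat pile, centred on the anvil's rubber strip, until the board is empty. Set the square wooden pressing bar centred lengthwise and square on the pile, push the clamp's red handle down until it locks over centre onto the bar, leave it locked for two seconds, then press the yellow release lever so the clamp springs open. Put the pressing bar back, lying flat, near the middle of its cork mat, leaving the pile as pressed and everything else on the bench undisturbed.

Things in the scene. Friction and masses are not known exactly. Their poses are not given: they have to be found in the camera images.
- feed_board: fixed wooden board 170 (x) x 100 (y) x 50 mm high; origin at the centre of its underside. Blanks lie stacked on its top, lengthwise along its x, between two full-length side rails 16 mm high and 66 mm apart, so they cannot be gripped by their sides there. Its -x end (x = -85 mm, robot side) is an open edge without rail, over which blanks slide; the stack starts about flush with it, and a blank slid 50 mm out still balances.
- blank_a: flat brass sheet blank, 140 (its x) x 60 (its y) x 4 mm (z), about 0.28 kg, slippery; origin at the centre of its underside. None if absent in this run. Starts as the top one of the stack (order from the top: a, b, c; the remaining ones lie directly on each other).
- blank_b: flat brass sheet blank, 140 (its x) x 60 (its y) x 4 mm (z), about 0.28 kg, slippery; origin at the centre of its underside. None if absent in this run. Starts below blank_a.
- blank_c: flat brass sheet blank, 140 (its x) x 60 (its y) x 4 mm (z), about 0.28 kg, slippery; origin at the centre of its underside. None if absent in this run. Starts lowest.
- press_stand: fixed stand with anvil and locking clamp; origin at table level under the rubber strip's centre. Green anvil 72 (x) x 172 (y, -100 to 72 mm) x 45 mm high; on it a 60 mm wide black rubber strip between two steel fences (14 mm high, inner faces at y = +-62 mm). Blanks lie on the strip along its x, both ends overhanging 34 mm. Clamp to the -y side, handle pointing to -y, on a base plate 60 mm wide.
- anvil_top (a point): centre of the rubber strip on the anvil's top, 45 mm above the table, axes as press_stand
- clamp_pivot (a point): axis (along the stand's x) of the clamp handle: 195 mm to -y of anvil_top, 125 mm above the table. The 145 mm steel clamp arm is hinged 65 mm nearer the anvil and linked to the handle; open, it stands upright, leaning back, clear of the anvil, up to 260 mm above the table; closed, it lies level over the anvil.
- clamp_foot: round sprung rubber foot, 32 mm across, under the end of the clamp arm; comes down over the rubber strip's centre as the clamp closes and presses on the pressing bar's top with about 8 to 12 N; without the bar it does not reach the blanks. Origin on the arm's centre line above it
- clamp_handle (a joint): red handle, a bar 22 (x) x 120 (long) x 16 mm hinged at clamp_pivot, pointing to the stand's -y. 0 = open, rising 0.95 rad above level; grows as it is pushed down (elevation = 0.95 minus this value). Below the dead centre at 0.80 it springs back to 0, beyond it, if the foot presses on the bar, it snaps to the stop at 0.90 (locked, nearly level). Takes up to about 12 N down near its end.
- handle_grip (a point): point on the top face of the red handle, 105 mm from clamp_pivot along the handle and 8 mm above its centre line (the handle ends 15 mm farther out)
- release_lever (a joint): yellow lever under the red handle, hinged 80 mm to -y of clamp_pivot, 107 mm above the table; 0 = at rest, grows to 0.42 as its pad is pressed down (30 mm at the pad, about 10 N). At about 0.25 its inner end lifts the locked handle back over dead centre and the clamp springs open. A spring returns it.
- release_pad (a point): top of the release lever's 32 x 36 mm pad, 155 mm to -y of clamp_pivot, 110 mm above the table at rest, beyond the end of the handle when that is down; press straight down
- cork_mat: fixed cork mat 100 x 100 x 4 mm on the table; origin at the centre of its underside
- pressing_bar: loose dark wooden bar with brass ends, 80 mm long (its x) and 36 x 36 mm square, 0.1 kg; origin at its centre, so 18 mm above what it lies on. Starts lying on the cork mat; any of its four long faces may be down. On the pile it lies with its x along the stand's x.
- lota_1: loose round brass pot, 100 mm wide, 82 mm high, bystander; origin under its centre
- lota_2: a second such brass pot, bystander
- brass_bowl: loose brass bowl, 100 mm wide, 45 mm high, bystander
- brass_cup: loose brass cup, 68 mm wide, 80 mm high, bystander
- hammer: loose hammer, bystander
- brush: loose brush, bystander
- wax_bar: loose reddish bar of polishing wax, 110 x 40 x 35 mm, bystander
There are look-alikes about, which are no part of the job. What is meant by the cork_mat is not orange or turquoise, and is the smaller of those in its own colour.

How it is judged (in metres and radians):
On the way, in this order (a step that is already met when the one before it is completed fails the run):
1. every blank lies flat, square and centred on the anvil's rubber strip, in one pile (horizontal distance between each of blank_a, blank_b, blank_c and anvil_top below 0.015 m and z of blank_a in the frame of anvil_top between -0.003 and 0.013 m and angle between the x axis of each of blank_a, blank_b, blank_c and the x axis of press_stand, either way round below 0.14 rad and angle between each of blank_a, blank_b, blank_c's own z axis and vertical below 0.06 rad and z of blank_b in the frame of anvil_top between -0.003 and 0.013 m and z of blank_c in the frame of anvil_top between -0.003 and 0.013 m), for 0.3 s.
2. the pressing bar lies centred and square on the pile (all of step 1 and horizontal distance between pressing_bar and anvil_top below 0.015 m and z of pressing_bar in the frame of anvil_top between 0.022 and 0.036 m and angle between pressing_bar's own x axis and vertical between 1.49 and 1.652 rad and angle between the x axis of pressing_bar and the x axis of press_stand, either way round below 0.2 rad), for 0.3 s.
3. the clamp is locked over centre with its foot pressing on the bar, for 2 s (all of step 2 and value of joint clamp_handle above 0.84 rad and contact force between clamp_foot and pressing_bar above 3 N), for 1.8 s.
4. the release lever has been pressed and the clamp has sprung open (value of joint release_lever above 0.15 rad and value of joint clamp_handle below 0.7 rad).
At the end, for the whole second after the job is handed in: Every blank lies at rest on the anvil in one pile, its centre within 15 mm of anvil_top, within 0.14 rad of square and flat (0.06 rad); the pressing bar lies flat (0.08 rad) on the cork mat with its centre within 30 mm of the mat's; the clamp is open (handle below 0.2) (all of step 1 and horizontal distance between pressing_bar and cork_mat below 0.03 m and height (world z) of pressing_bar below 0.028 m and angle between pressing_bar's own x axis and vertical between 1.49 and 1.652 rad and linear speed of each of pressing_bar, blank_a, blank_b, blank_c below 0.02 m/s and value of joint clamp_handle below 0.2 rad); the robot touches nothing.
It fails at once if a bystander (pots, bowl, cup, hammer, brush, wax bar) is shoved more than 30 mm (distance of any of lota_1, lota_2, brass_bowl, brass_cup, hammer, brush, wax_bar from where it was at the start of the episode above 0.03 m).
It fails at once if a pot or cup is tipped over (angle between any of lota_1, lota_2, brass_cup's own z axis and vertical above 0.6 rad).
Of blank_a, blank_b, blank_c only 2 to 3 are there at a start; the rules pass over those that are not, and their reading is None.
At some moment in a run one of pressing_bar may be knocked a few centimetres aside while the robot is not near it.
It also fails if it takes over 210 s, if anything falls off the work surface, if the arm or the gripper's body presses on something with over 40 N, if the wrist force passes 120 N, or if a joint passes its speed limit or range.

## Working session

There is one attempt and no reset: what is moved stays moved. The work goes in short steps, each a Python script; the robot and the scene stay as the last script left them, time stands still between calls to the robot, and variables do not carry over. Pictures are saved under pics/ and viewed, about 12 in all and at most 16, crops included, and the job is handed in when it is done.

```bash
ls; mkdir -p pics; python3 - <<'E'
from rig import arm
import cv2,numpy as np
np.set_printoptions(precision=4,suppress=True)
for n in ("scene","top"):
    im=arm.snapshot(n); cv2.imwrite(f"pics/{n}0.png",cv2.resize(im[:,:,::-1],(784,588),interpolation=cv2.INTER_CUBIC))
    cv2.imwrite(f"pics/{n}0_raw.png",im[:,:,::-1])
    c=arm.get_calibration(n); print(n,c["intrinsics"],c["cam_to_world"])
c=arm.get_calibration("wrist"); print(c["intrinsics"]); print(c["cam_to_world"]); print(arm.current_ee_pos(),arm.current_tool_rot(),arm.grip_depth,arm.current_t())
E
```

```text
pics
scene [[538.9539   0.     282.5175]
 [  0.     538.9539 211.4266]
 [  0.       0.       1.    ]] [[ 0.8552  0.3971 -0.3332  1.0599]
 [ 0.5183 -0.6499  0.5558 -0.7965]
 [ 0.0042 -0.648  -0.7616  1.3053]
 [ 0.      0.      0.      1.    ]]
top [[386.5556   0.     287.4164]
 [  0.     386.5556 213.3961]
 [  0.       0.       1.    ]] [[ 0.0003 -0.9969  0.0781  0.4725]
 [-1.     -0.0008 -0.006   0.0368]
 [ 0.006  -0.078  -0.9969  1.24  ]
 [ 0.      0.      0.      1.    ]]
[[378.3245   0.     281.5974]
 [  0.     378.3245 212.6013]
 [  0.       0.       1.    ]]
[[ 0.424  -0.8661 -0.2648  0.3397]
 [-0.9057 -0.4056 -0.1235 -0.5308]
 [-0.0004  0.2922 -0.9564  0.3828]
 [ 0.      0.      0.      1.    ]]
[ 0.2649 -0.5658  0.2134] [[ 0.9057  0.4239 -0.0003]
 [ 0.4239 -0.9057  0.001 ]
 [ 0.0001 -0.0011 -1.    ]] 0.0188 0.1
```

View pics/scene0.png

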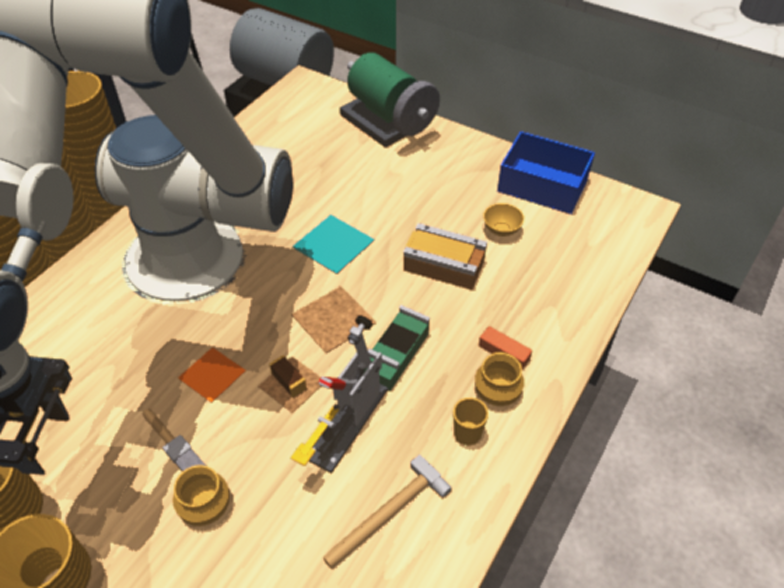

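View pics/top0.png

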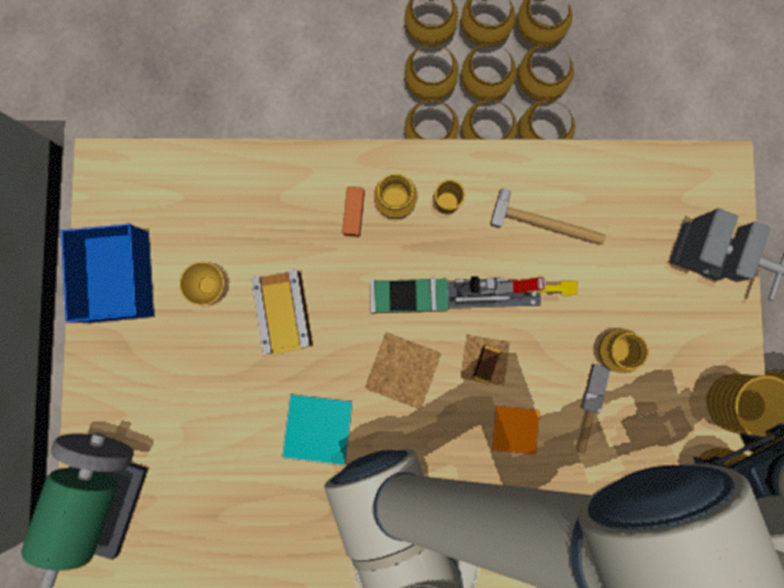

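```bash
cat > h.py <<'E'
from rig import arm
import cv2,numpy as np
np.set_printoptions(precision=4,suppress=True)
def calib(n):
    c=arm.get_calibration(n); return np.array(c["intrinsics"]),np.array(c["cam_to_world"])
def ray(K,T,px,z):
    d=T[:3,:3]@np.linalg.solve(K,[px[0],px[1],1.]); return T[:3,3]+d*(z-T[2,3])/d[2]
def proj(K,T,P):
    p=(np.atleast_2d(P)-T[:3,3])@T[:3,:3]; q=p@K.T; return q[:,:2]/q[:,2:]
def down(yaw): # tool x axis direction in world at angle yaw (deg), z down
    c,s=np.cos(np.radians(yaw)),np.sin(np.radians(yaw)); return np.array([[c,s,0],[s,-c,0],[0,0,-1]])
def shot(name,cam="wrist"):
    K,T=calib(cam); im=arm.snapshot(cam); bgr=np.ascontiguousarray(im[:,:,::-1])
    cv2.imwrite(f"pics/{name}_raw.png",bgr); np.savez(f"pics/{name}.npz",K=K,T=T)
    cv2.imwrite(f"pics/{name}.png",cv2.resize(bgr,(784,588),interpolation=cv2.INTER_CUBIC)); return bgr
def look(name):
    d=np.load(f"pics/{name}.npz"); return d["K"],d["T"]
E
python3 - <<'E'
from h import *
K,T=calib("top")
for n,p,z in [("board c",(282,312),.055),("board TL",(254,281),.066),("board TR",(298,271),.066),("board BL",(265,353),.066),("board BR",(310,346),.066),
 ("strip",(403,295),.045),("anvil L",(371,295),.045),("pad",(568,288),.11),("mat",(485,360),.004),("bar",(489,362),.04),("bowl",(203,284),.045),("lota",(396,196),.08),("wax",(353,212),.035),("lota2",(624,350),.08)]:
    print(n,ray(K,T,np.array(p)/1.4,z))
print(arm.current_joint_positions())
for p,y in [((.42,.25,.30),0),((.42,.25,.30),180),((.42,-.02,.36),180),((.42,-.02,.36),0)]:
    print(p,y,arm.solve_ik(np.array(p),down(y)))
E
```

```text
board c [0.536  0.2932 0.055 ]
board TL [0.6029 0.353  0.066 ]
board TR [0.625  0.2576 0.066 ]
board BL [0.4469 0.3259 0.066 ]
board BR [0.4619 0.2292 0.066 ]
strip [0.5744 0.0283 0.045 ]
anvil L [0.5743 0.0992 0.045 ]
pad [ 0.5839 -0.318   0.11  ]
mat [ 0.4298 -0.1584  0.004 ]
bar [ 0.4266 -0.1615  0.04  ]
bowl [0.5985 0.4712 0.045 ]
lota [0.7882 0.0438 0.08  ]
wax [0.7635 0.1413 0.035 ]
lota2 [ 0.4537 -0.4443  0.08  ]
[-70.3866  28.3133  77.1209   0.0017  74.6272  -5.4705]
(0.42, 0.25, 0.3) 0 [ 23.7588  12.4823  88.1229  -0.      79.3948 113.7588]
(0.42, 0.25, 0.3) 180 [ 23.7588  12.4823  88.1229  -0.      79.3948 -66.2412]
(0.42, -0.02, 0.36) 180 [ -10.8751    3.7579   89.4847   -0.       86.7573 -100.8751]
(0.42, -0.02, 0.36) 0 [-10.8751   3.7579  89.4847  -0.      86.7573  79.1249]
```

```bash
python3 - <<'E'
from h import *
p=arm.current_ee_pos(); arm.move_l(np.array([p[0],p[1],.36]),feed=.3)
arm.move_to(np.array([.46,-.08,.36]),down(180)); shot("stand")
# tilted view of board: camera looks ahead-down from robot side
y=np.radians(9.7); t=np.radians(20)
R=down(189.7); 
arm.move_to(np.array([.45,.27,.30]),R); shot("board")
print(arm.current_t(),arm.current_force(), arm.current_joint_positions())
E
```

```text
4.0583 [ 0.0754  0.0233 -0.2103] [ 24.3231  15.6446  83.6434  -0.014   80.692  -75.2855]
```

View pics/stand.png

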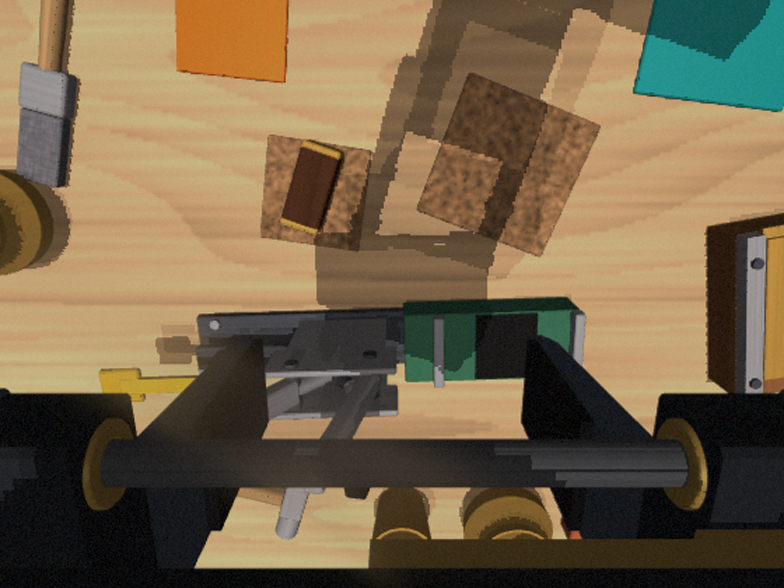

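View pics/board.png

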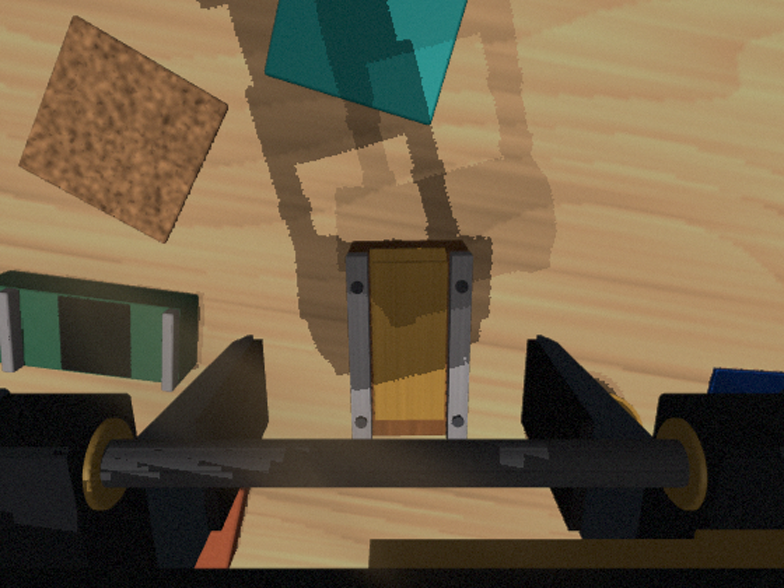

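```bash
python3 - <<'E'
from h import *
def P(n,pts,z):
    K,T=look(n); return np.array([ray(K,T,np.array(p)/1.4,z) for p in pts])
for n,pts in [("stand",[(478,317),(538,316),(476,380)]),("board",[(60,295),(131,302),(58,372),(131,378)])]:
    q=P(n,pts,.045); print(n,q, 'yaw of strip y', np.degrees(np.arctan2(-(q[1]-q[0])[0],(q[1]-q[0])[1])))
print("anvil corner +y -x (board)",P("board",[(199,306)],.045),"(stand)",P("stand",[(404,313)],.045))
print("pad",P("stand",[(101,381),(140,384),(144,400),(107,397)],.11))
q=P("board",[(347,255),(369,255),(448,252),(471,252)],.066);print("rails front",q, np.degrees(np.arctan2(-(q[3]-q[0])[0],(q[3]-q[0])[1])))
print("rail rivets",P("board",[(357,287),(461,287),(361,422),(457,422)],.066))
print("blank rear edge",P("board",[(374,420),(447,420)],.062),P("board",[(374,420),(447,420)],.058))
print("lines",[P("board",[(409,262),(409,248),(409,242)],z)[:,0] for z in (.05,.054,.058,.062)])
print("mat",P("stand",[(268,135),(371,152),(357,250),(261,236)],.004), P("stand",[(268,135),(371,152),(357,250),(261,236)],.004).mean(0))
q=P("stand",[(304,140),(343,153),(318,234),(281,221)],.040);print("bar",q,q.mean(0))
im=cv2.imread("pics/board_raw.png")[165:315,235:350]; cv2.imwrite("pics/boardcrop.png",cv2.resize(im,None,fx=4,fy=4,interpolation=cv2.INTER_CUBIC))
E
```

```text
stand [[ 0.5438 -0.0002  0.045 ]
 [ 0.5429  0.0577  0.045 ]
 [ 0.6106  0.0007  0.045 ]] yaw of strip y 0.9373373107730973
board [[ 0.5407  0.0002  0.045 ]
 [ 0.537   0.0589  0.045 ]
 [ 0.6126 -0.0026  0.045 ]
 [ 0.6077  0.0607  0.045 ]] yaw of strip y 3.673693549840516
anvil corner +y -x (board) [[0.5309 0.1155 0.045 ]] (stand) [[ 0.5397 -0.0717  0.045 ]]
pad [[ 0.5798 -0.3361  0.11  ]
 [ 0.5827 -0.3026  0.11  ]
 [ 0.5982 -0.3013  0.11  ]
 [ 0.5952 -0.3333  0.11  ]]
rails front [[0.4617 0.2334 0.066 ]
 [0.4589 0.2503 0.066 ]
 [0.4462 0.3103 0.066 ]
 [0.4432 0.3279 0.066 ]] 11.066517593726694
rail rivets [[0.486  0.2449 0.066 ]
 [0.4722 0.326  0.066 ]
 [0.6045 0.266  0.066 ]
 [0.5907 0.3472 0.066 ]]
blank rear edge [[0.603  0.2769 0.062 ]
 [0.5924 0.3392 0.062 ]] [[0.6053 0.2771 0.058 ]
 [0.5946 0.34   0.058 ]]
lines [array([0.4627, 0.4514, 0.4465]), array([0.4618, 0.4506, 0.4458]), array([0.4609, 0.4498, 0.445 ]), array([0.46  , 0.449 , 0.4443])]
mat [[ 0.3753 -0.2006  0.004 ]
 [ 0.391  -0.1032  0.004 ]
 [ 0.4863 -0.1187  0.004 ]
 [ 0.4719 -0.2145  0.004 ]] [ 0.4311 -0.1592  0.004 ]
bar [[ 0.3797 -0.1608  0.04  ]
 [ 0.3908 -0.1266  0.04  ]
 [ 0.4636 -0.152   0.04  ]
 [ 0.4515 -0.1858  0.04  ]] [ 0.4214 -0.1563  0.04  ]
```

View pics/boardcrop.png

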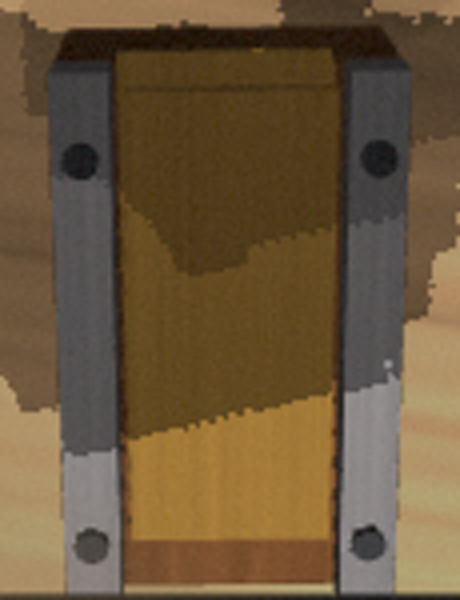

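```bash
cat >> h.py <<'E'
YB=10.0; E0=np.array([.4525,.2807]); _u=np.array([np.cos(np.radians(YB)),np.sin(np.radians(YB))]); _v=np.array([-_u[1],_u[0]])
def B(x,y,z): return np.r_[E0+_u*x+_v*y,z]   # board frame: x from open edge inwards
RB=down(180+YB)
def probe(goal,thr=3.,step=.001,feed=.02):
    """move in small steps until force change > thr; returns position"""
    f0=np.array(arm.current_force()); p=np.array(arm.current_ee_pos()); goal=np.array(goal,float)
    n=max(1,int(np.ceil(np.linalg.norm(goal-p)/step)))
    for i in range(1,n+1):
        arm.move_l(p+(goal-p)*i/n,feed=feed)
        df=np.array(arm.current_force())-f0
        if np.linalg.norm(df)>thr: return np.array(arm.current_ee_pos()),df
    return np.array(arm.current_ee_pos()),None
E
python3 - <<'E'
from h import *
arm.move_to(B(.08,0,.12),RB); arm.grip(.02)
arm.move_l(B(.08,0,.075)); arm.sleep(.2)
print(arm.current_ee_pos(),arm.current_width())
print(probe(B(.08,0,.052)), arm.current_t())
arm.move_l(B(.08,0,.09))
E
```

```text
[0.5319 0.2949 0.076 ] 0.01977968063983678
(array([0.5318, 0.2948, 0.0623]), array([-2.661 , -0.7579, 11.4242])) 10.425
```

```bash
python3 - <<'E'
from h import *
def bx(): 
    p=np.array(arm.current_ee_pos()); return np.r_[(p[:2]-E0)@_u,(p[:2]-E0)@_v,p[2]]
arm.move_l(B(.173,0,.09)); arm.move_l(B(.173,0,.0588),feed=.05); arm.sleep(.2); print(bx(),arm.current_force())
f0=np.array(arm.current_force())
p,df=probe(B(.155,0,.0588),thr=.6); print(bx(),df)
arm.move_l(B(.108,0,.0588),feed=.04); arm.sleep(.2); print(bx(),np.array(arm.current_force())-f0)
arm.move_l(B(.125,0,.0588),feed=.1);arm.move_l(B(.125,0,.10)); arm.move_to(B(-.03,0,.25),RB); arm.sleep(.2); shot("push1"); print(arm.current_t())
E
```

```text
Traceback (most recent call last):
NameError: name '_u' is not defined
```

```bash
cat >> h.py <<'E'
def bx():
    p=np.array(arm.current_ee_pos()); return np.r_[(p[:2]-E0)@_u,(p[:2]-E0)@_v,p[2]]
E
python3 - <<'E'
from h import *
arm.sleep(.2); print(bx(),arm.current_force())
f0=np.array(arm.current_force())
p,df=probe(B(.155,0,.0588),thr=.6); print(bx(),df)
arm.move_l(B(.108,0,.0588),feed=.04); arm.sleep(.2); print(bx(),np.array(arm.current_force())-f0)
arm.move_l(B(.125,0,.0588),feed=.1);arm.move_l(B(.125,0,.10)); arm.move_to(B(-.03,0,.25),RB); arm.sleep(.2); shot("push1"); print(arm.current_t())
E
```

```text
[0.1731 0.     0.059 ] [ 0.8449  0.375  -0.2756]
[0.172 0.    0.059] [-1.7312  0.0194  0.6133]
[ 0.108  -0.      0.0587] [-1.0275  0.1201  0.0945]
16.7667
```

View pics/push1.png

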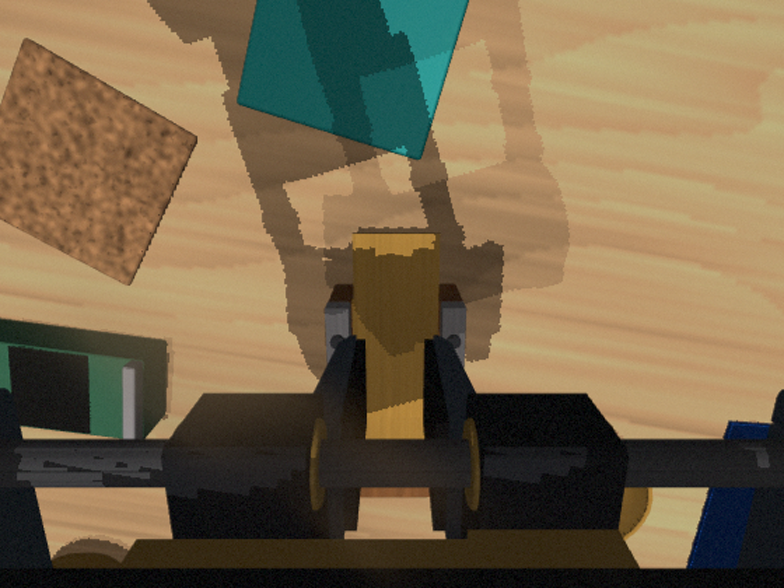

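```bash
python3 - <<'E'
from h import *
K,T=look("push1")
for p,z in [((353,234),.062),((437,234),.062),((326,307),.066),((467,307),.066)]:
    q=ray(K,T,np.array(p)/1.4,z)[:2]-E0; print(p,q@_u if 0 else q@np.array([np.cos(np.radians(YB)),np.sin(np.radians(YB))]), q@np.array([-np.sin(np.radians(YB)),np.cos(np.radians(YB))]))
E
```

```text
(353, 234) -0.0497664853842346 -0.028512662996219847
(437, 234) -0.049758284571706404 0.02846661629950328
(326, 307) 0.0009644144679548316 -0.048246038529811734
(467, 307) 0.0009593750401366153 0.0502876834096369
```

```bash
cat >> h.py <<'E'
S=np.array([.5757,.0292]); YS=2.3; RS=down(180+YS)
def ST(x,y,z):
    c,s=np.cos(np.radians(YS)),np.sin(np.radians(YS)); return np.r_[S+[c*x-s*y,s*x+c*y],z]
GO=.012  # grip point from blank front end
def pinch(front,mid):
    arm.grip(.085); arm.move_to(B(front+GO,0,mid+.06),RB); arm.move_l(B(front+GO,0,mid-.008),feed=.08)
    arm.grip(.045); w=arm.current_width(); arm.sleep(.2)
    arm.move_l(B(front+GO,0,mid+.06),feed=.08); return w
def place(i,dx=0,dy=0): # i = blanks already on pile
    m=.047+.004*i; x=-.07+GO+dx
    arm.move_l(ST(x,dy,.15),RS,feed=.2); arm.move_l(ST(x,dy,m-.008+.012),feed=.1); arm.move_l(ST(x,dy,m-.008+.0015),feed=.03)
    arm.sleep(.2); print("place",arm.current_ee_pos(),arm.current_force(),arm.current_width())
    arm.grip(.08); arm.move_l(ST(x,dy,.12),feed=.15)
E
python3 - <<'E'
from h import *
print(pinch(-.049,.060), arm.current_force()); place(0)
arm.move_to(ST(-.13,0.,.22),RS); arm.sleep(.2); shot("placed1"); print(arm.current_t())
E
```

```text
0.05938575618358346 [ 0.4673  0.2682 -2.5132]
place [0.5178 0.0269 0.0406] [-0.5367  0.3262 -2.3943] 0.05945541857034054
26.4833
```

View pics/placed1.png

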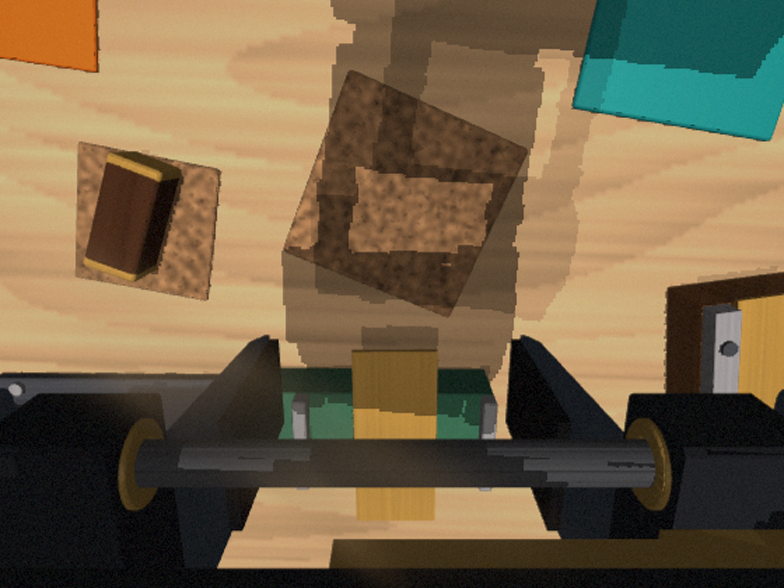

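```bash
python3 - <<'E'
from h import *
K,T=look("placed1")
c,s=np.cos(np.radians(YS)),np.sin(np.radians(YS)); M=np.array([[c,s],[-s,c]])
for n,p,z in [("blank f",(352,350),.049),("",(437,350),.049),("blank r",(357,520),.049),("",(434,520),.049),("fence L",(308,395),.059),("fence R",(483,403),.059),("fence rear",(304,489),.059),("",(488,490),.059)]:
    print(n,M@(ray(K,T,np.array(p)/1.4,z)[:2]-S))
im=cv2.imread("pics/placed1_raw.png")[240:380,190:370]; cv2.imwrite("pics/p1c.png",cv2.resize(im,None,fx=4,fy=4,interpolation=cv2.INTER_CUBIC))
E
```

```text
blank f [-0.0726 -0.0294]
 [-0.0726  0.0292]
blank r [ 0.0678 -0.0288]
 [0.0678 0.0302]
fence L [-0.0433 -0.0596]
fence R [-0.0373  0.0611]
fence rear [ 0.0325 -0.0661]
 [0.0333 0.0681]
```

View pics/p1c.png

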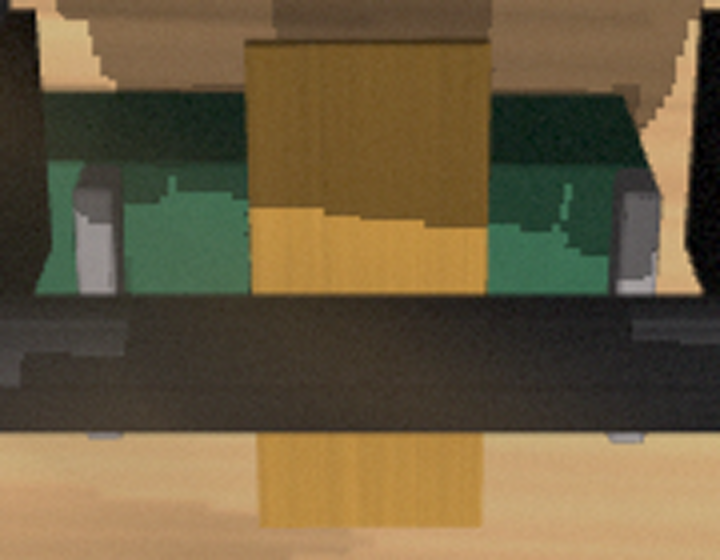

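```bash
python3 - <<'E'
from h import *
K,T=look("placed1")
c,s=np.cos(np.radians(YS)),np.sin(np.radians(YS)); M=np.array([[c,s],[-s,c]])
for n,p,z in [("top edge",(190+550/4,280.5),.045),("top edge l",(190+180/4,280.3),.045),("bottom edge",(190+550/4,263.5),0),("corner",(190+625/4,263.5),0),("fence top L",(190+100/4,240+185/4),.059),("fence top R",(190+640/4,240+188/4),.059),("Linner",(190+115/4,240+185/4),.059),("Rinner",(190+620/4,240+188/4),.059)]:
    print(n,M@(ray(K,T,np.array(p),z)[:2]-S))
E
```

```text
top edge [-0.038   0.0457]
top edge l [-0.0382 -0.047 ]
bottom edge [-0.0361  0.051 ]
corner [-0.0361  0.0719]
fence top L [-0.0389 -0.0647]
fence top R [-0.0382  0.0658]
Linner [-0.0389 -0.061 ]
Rinner [-0.0382  0.061 ]
```

```bash
cat >> h.py <<'E'
def push(z,end=.108):
    arm.move_to(B(.08,0,.15),RB); arm.grip(.02); arm.move_l(B(.175,0,.10),feed=.2); arm.move_l(B(.175,0,z),feed=.06); arm.sleep(.2)
    f0=np.array(arm.current_force()); print("at",bx(),f0)
    p,df=probe(B(.145,0,z),thr=.6,step=.0015,feed=.03); print("contact",bx(),df)
    arm.move_l(B(end,0,z),feed=.04); arm.sleep(.1); print("end",bx(),np.array(arm.current_force())-f0)
    arm.move_l(B(end+.02,0,z),feed=.1);arm.move_l(B(end+.02,0,.10),feed=.2)
E
python3 - <<'E'
from h import *
arm.move_l(np.array([.40,.15,.2]),RB,feed=.25)
push(.0548)
w=pinch(-.049,.056); print("w",w)
assert abs(w-.06)<.003
place(1)
arm.move_to(B(-.03,0,.25),RB); arm.sleep(.2); shot("after2"); print(arm.current_t())
E
```

```text
at [0.1752 0.     0.0552] [-0.3853  0.1273 -0.0569]
contact [0.1737 0.     0.0553] [ 0.4952 -0.4757 -1.4131]
end [ 0.108  -0.      0.0547] [ 1.062   0.683  -0.0523]
w 0.05958346313297958
place [0.5181 0.0269 0.0445] [1.9437 0.248  0.8137] 0.05952501063335735
44.0
```

View pics/after2.png

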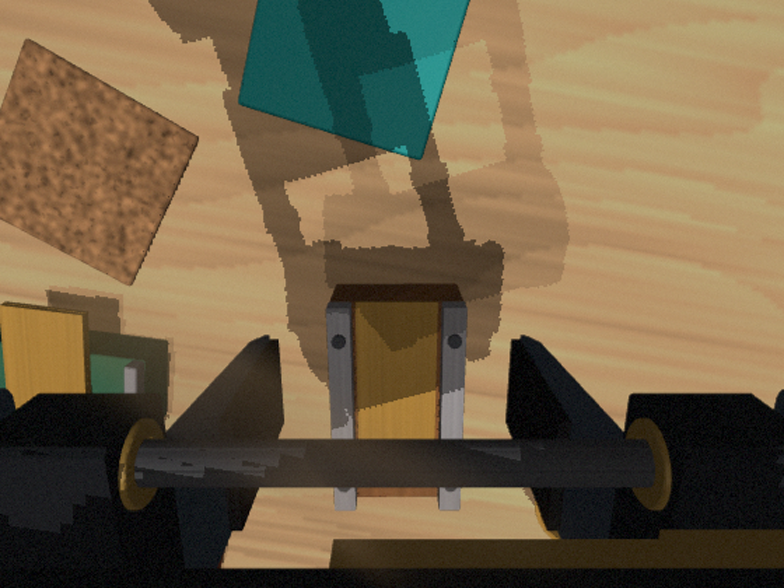

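```bash
python3 - <<'E'
from h import *
push(.0517)
w=pinch(-.049,.052); print("w",w)
assert abs(w-.06)<.003
place(2)
arm.move_to(ST(-.14,0.,.22),RS); arm.sleep(.2); shot("placed3"); print(arm.current_t())
E
```

```text
at [0.1752 0.0001 0.0521] [ 0.9175  0.1264 -0.6848]
contact [0.1737 0.0001 0.0522] [-1.152  -1.0431  0.6892]
end [ 0.108  -0.      0.0516] [-1.8347  0.6423  0.4844]
w 0.05953883097942923
place [0.5182 0.0269 0.0485] [2.5906 0.7781 2.0106] 0.05957324760117795
60.1
```

View pics/placed3.png

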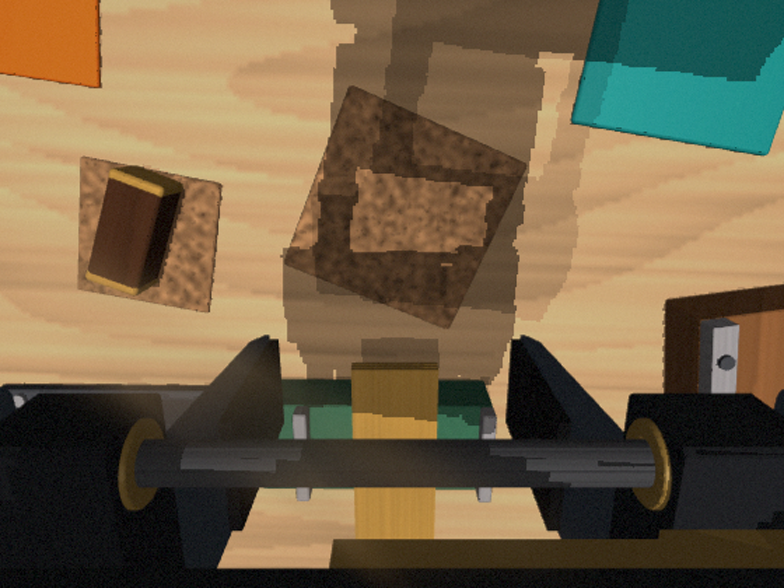

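```bash
python3 - <<'E'
from h import *
K,T=calib("top")
for p in [(468,283),(481,283),(474,276),(474,292)]:
    print(p,[ray(K,T,np.array(p)/1.4,z)[:2] for z in (.2,.24,.26)])
arm.move_to(np.array([.45,-.15,.26]),down(161)); arm.sleep(.2); shot("bar"); shot("top1","top"); print(arm.current_t())
im=cv2.imread("pics/top1_raw.png")[170:240,255:420]; cv2.imwrite("pics/t1c.png",cv2.resize(im,None,fx=4.5,fy=4.5,interpolation=cv2.INTER_CUBIC))
E
```

```text
(468, 283) [array([ 0.5846, -0.0963]), array([ 0.5802, -0.0912]), array([ 0.5781, -0.0886])]
(481, 283) [array([ 0.5846, -0.1215]), array([ 0.5803, -0.1154]), array([ 0.5781, -0.1123])]
(474, 276) [array([ 0.5982, -0.108 ]), array([ 0.5933, -0.1025]), array([ 0.5909, -0.0997])]
(474, 292) [array([ 0.5671, -0.1077]), array([ 0.5634, -0.1022]), array([ 0.5616, -0.0994])]
61.1417
```

View pics/bar.png

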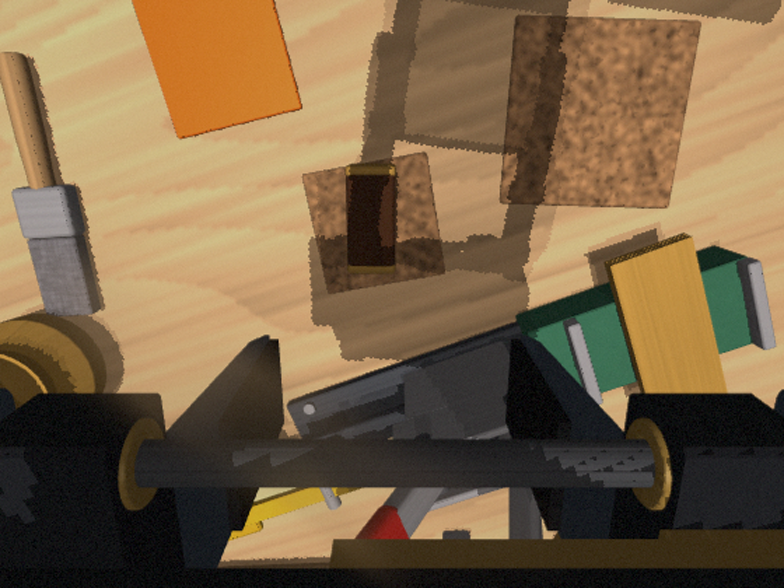

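View pics/t1c.png

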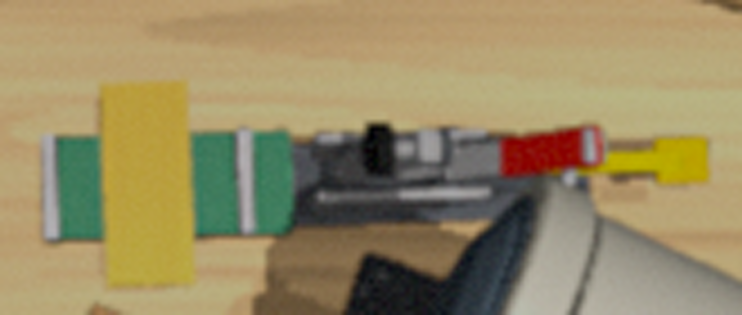

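```bash
python3 - <<'E'
from h import *
K,T=look("bar")
P=lambda pts,z:np.array([ray(K,T,np.array(p)/1.4,z) for p in pts])
q=P([(347,167),(396,167),(396,273),(347,273)],.04); b=q.mean(0)
print(q,b,np.linalg.norm(q[3]-q[0]),np.linalg.norm(q[1]-q[0])); d=q[3]-q[0]; print(np.degrees(np.arctan2(d[1],d[0])))
print("mat",P([(303,175),(428,153),(445,271),(328,293)],.004).mean(0))
ok=arm.solve_ik(np.r_[b[:2],.02],down(161)); print(ok); print(arm.solve_ik(ST(0,0,.061),RS))
arm.grip(.075); R=down(161)
arm.move_to(np.r_[b[:2],.10],R); arm.move_l(np.r_[b[:2],.012],feed=.08); arm.sleep(.1); print(arm.current_ee_pos(),arm.current_force())
arm.grip(.025); print(arm.current_width())
arm.move_l(np.r_[b[:2],.16],feed=.12); arm.sleep(.2); print(arm.current_force(),arm.current_t()); shot("held")
E
```

```text
[[ 0.38   -0.1612  0.04  ]
 [ 0.3913 -0.1281  0.04  ]
 [ 0.4652 -0.1533  0.04  ]
 [ 0.4532 -0.1884  0.04  ]] [ 0.4224 -0.1578  0.04  ] 0.07808826131303877 0.03501176703034652
-20.383135281742593
mat [ 0.4309 -0.1586  0.004 ]
[-28.0782  33.1553 112.345   -0.      34.4997 -99.0782]
[ -3.031   35.2298  92.9859  -0.      51.7843 -95.331 ]
[ 0.4227 -0.1579  0.0124] [ 0.2005 -0.8051  0.4097]
0.03608583360232649
[ 0.0832  0.0845 -1.5009] 65.75
```

```bash
python3 - <<'E'
from h import *
arm.move_l(np.array([.44,.03,.18]),RS,feed=.2)
arm.move_l(ST(-.001,0,.13),feed=.15); arm.move_l(ST(-.001,0,.075),feed=.1)
print(probe(ST(-.001,0,.0640),thr=3,step=.001,feed=.03), arm.current_ee_pos())
arm.grip(.06); arm.move_l(ST(-.001,0,.16),feed=.15); arm.move_l(ST(-.15,0,.25),feed=.25); arm.sleep(.1)
shot("barplaced"); print(arm.current_t())
K,T=calib("top"); im=cv2.cvtColor(arm.snapshot("top"),cv2.COLOR_RGB2BGR); cv2.imwrite("pics/top2_raw.png",im)
a=cv2.imread("pics/barplaced_raw.png")[220:400,150:420]
b=cv2.resize(im[170:240,255:345],None,fx=5,fy=5,interpolation=cv2.INTER_CUBIC)
a=cv2.resize(a,(450,300)); b=cv2.resize(b,(450,350)); cv2.imwrite("pics/bp.png",np.vstack([a,b])[:600] if 0 else np.hstack([cv2.resize(a,(400,267)),cv2.resize(b,(343,267))]))
E
```

```text
(array([0.575 , 0.0292, 0.0649]), array([-4.1559,  0.0393, 18.4934])) [0.575  0.0292 0.0649]
74.0583
```

View pics/bp.png

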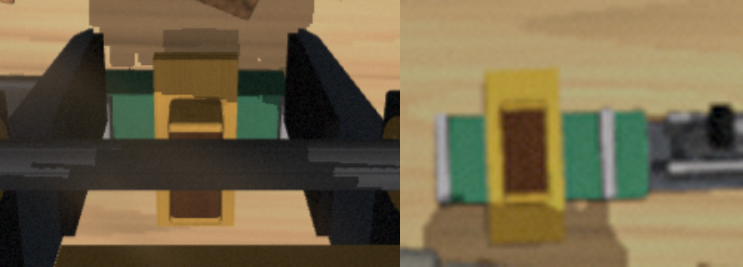

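```bash
cat >> h.py <<'E'
RC=down(-90+YS)
def hp(e): # TCP centre for pushing handle at elevation e
    d=.105*np.cos(e)-.008*np.sin(e); z=.125+d*np.tan(e)+.008/np.cos(e)
    return ST(0,-.195-d+.016*min(1,max(0,e/.1)),z)
E
python3 - <<'E'
from h import *
for p in [hp(.95),hp(.05),ST(0,-.358,.08)]: print(p,arm.solve_ik(p,RC))
arm.grip(.0); p=np.array(arm.current_ee_pos()); arm.move_l(np.r_[p[:2],.36],feed=.3)
q=hp(.95); arm.move_to(np.r_[q[:2],.34],RC); arm.move_l(q+[0,0,.02],feed=.15); arm.sleep(.2)
f0=np.array(arm.current_force()); print(arm.current_ee_pos(),f0)
for e in np.arange(.95,.04,-.06):
    arm.move_l(hp(e),feed=.06); f=np.array(arm.current_force())-f0; print(round(e,2),np.array(arm.current_ee_pos())[2],f)
    if np.linalg.norm(f)>35: print("STOP");break
print(arm.current_t())
E
```

```text
[ 0.5851 -0.2042  0.2151] [-24.7573  27.7874  77.8     -0.      74.4126 152.9427]
[ 0.5874 -0.262   0.1382] [-29.3582  34.0295  79.2641  -0.      66.7064 148.3418]
[ 0.5901 -0.3285  0.08  ] [-34.1692  40.1124  77.0458  -0.      62.8419 143.5308]
[ 0.5855 -0.2044  0.236 ] [ 1.6499 -0.0138 -0.8775]
0.95 0.21457664193499912 [-2.2287  1.3001  1.3428]
0.89 0.21164059731075033 [-2.6682  1.3469  1.2518]
0.83 0.20786868152033303 [-0.4453  0.7644  1.8259]
0.77 0.20363673356377912 [-2.3023 -0.325   2.4379]
0.71 0.19916621154254877 [-1.3934 -0.3811  1.5458]
0.65 0.19457654754220322 [-2.2167  0.7939  1.8284]
0.59 0.18972447868594486 [-2.4836  0.407   0.9165]
0.53 0.18458985699700145 [-2.2191 -0.8059  0.0881]
0.47 0.1793057264197244 [-1.1385  0.2356  1.006 ]
0.41 0.17376680072065775 [-2.1206 -0.1359  0.1196]
0.35 0.16812921957098914 [-2.9701  0.6828  1.3582]
0.29 0.16269460692820095 [-1.2659  0.8911  5.9737]
0.23 0.15699838551225248 [-1.581   0.6377  8.9759]
0.17 0.15079063387222696 [-1.5004 -0.8125  6.0831]
0.11 0.14423442527136143 [-2.0359 -0.058   1.7344]
0.05 0.13860820378652242 [-2.2838  5.143  10.2069]
84.8583
```

```bash
python3 - <<'E'
from h import *
p=np.array(arm.current_ee_pos()); t0=arm.current_t(); arm.move_l(p+[0,0,.06],feed=.1)
arm.move_l(ST(0,-.358,.20),feed=.15); 
while arm.current_t()<t0+2.8: arm.sleep(.1)
im=cv2.cvtColor(arm.snapshot("scene"),cv2.COLOR_RGB2BGR); cv2.imwrite("pics/s3_raw.png",im)
cv2.imwrite("pics/s3.png",cv2.resize(im[200:370,180:340],None,fx=3.5,fy=3.5,interpolation=cv2.INTER_CUBIC)); print(arm.current_t(),arm.current_ee_pos())
E
```

```text
87.75 [ 0.5901 -0.3285  0.2   ]
```

View pics/s3.png

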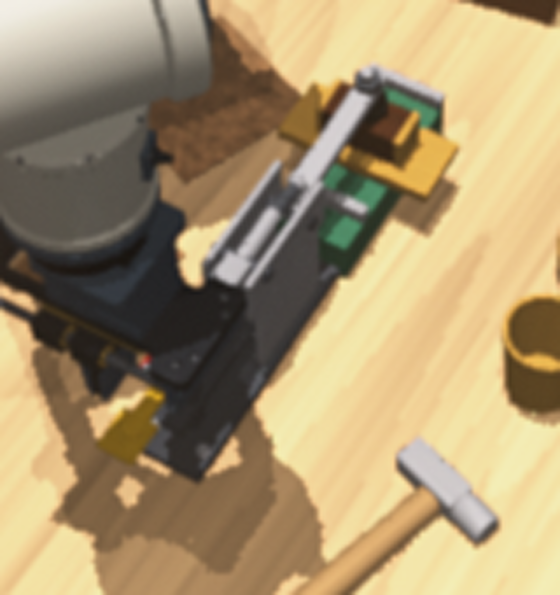

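```bash
python3 - <<'E'
from h import *
arm.move_l(ST(0,-.358,.118),feed=.1); arm.sleep(.2); f0=np.array(arm.current_force())
for z in np.arange(.114,.081,-.003):
    arm.move_l(ST(0,-.358,z),feed=.05); print(round(z,3),np.array(arm.current_force())-f0)
arm.sleep(.3); arm.move_l(ST(0,-.358,.20),feed=.15); arm.move_l(ST(0,-.358,.36),feed=.3)
arm.move_to(np.array([.44,-.02,.36]),RS); arm.sleep(.2)
shot("opened"); im=cv2.cvtColor(arm.snapshot("top"),cv2.COLOR_RGB2BGR); cv2.imwrite("pics/top4_raw.png",im)
a=cv2.imread("pics/opened_raw.png"); b=cv2.resize(im[165:275,255:420],(420,280),interpolation=cv2.INTER_CUBIC)
cv2.imwrite("pics/op.png",np.vstack([cv2.resize(b,(560,373))[:180*2-173+0],a[:400]])[:600]); print(arm.current_t())
E
```

```text
0.114 [-0.0546  0.9186 -0.2649]
0.111 [-1.1798  1.0022 -0.1319]
0.108 [-1.0766  1.1481  1.2958]
0.105 [-0.1851  0.4101  0.408 ]
0.102 [0.7314 0.9721 1.5875]
0.099 [-0.3847  0.3593  1.3588]
0.096 [0.359  0.4239 0.8374]
0.093 [0.5398 0.6107 0.9238]
0.09 [ 0.8809 -0.0761  0.992 ]
0.087 [1.3327 0.5058 0.7015]
0.084 [0.4868 0.0663 1.2157]
97.5917
```

View pics/op.png

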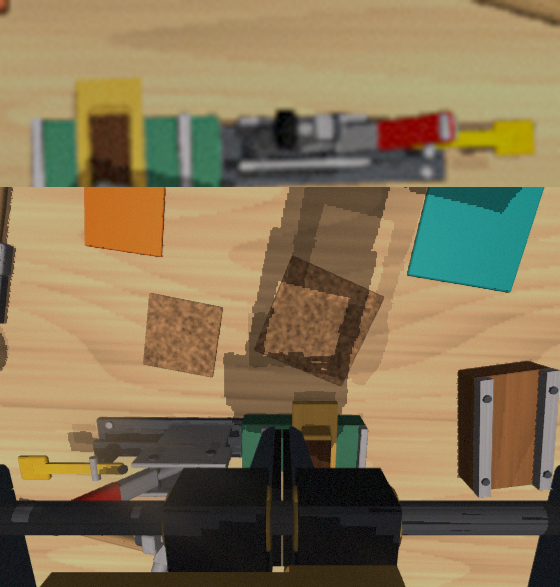

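```bash
python3 - <<'E'
from h import *
K,T=calib("top")
for n in ("top2","top4"):
    im=cv2.imread(f"pics/{n}_raw.png"); hsv=cv2.cvtColor(im,cv2.COLOR_BGR2HSV).astype(int)
    m=((hsv[...,0]<14)&(hsv[...,1]>90)&(hsv[...,2]>25)&(hsv[...,2]<110)).astype(np.uint8); w=np.zeros_like(m); w[180:240,270:310]=m[180:240,270:310]
    k,l,st,c=cv2.connectedComponentsWithStats(w); i=1+np.argmax(st[1:,4]); r=cv2.minAreaRect(np.argwhere(l==i)[:,::-1].astype(np.float32))
    print(n,st[i],c[i],r,ray(K,T,c[i],.093)-np.r_[S,0])
E
```

```text
top2 [282 200  11  20 177] [287.3333 209.6215] ((287.0, 209.5), (19.0, 10.0), 90.0) [-0.0021  0.001   0.093 ]
top4 [282 199  11  20 168] [287.0536 208.5238] ((287.0, 208.5), (19.0, 10.0), 90.0) [0.0011 0.0018 0.093 ]
```

```bash
python3 - <<'E'
from h import *
arm.grip(.065); arm.move_to(ST(0,0.0005,.17),RS); arm.move_l(ST(0,.0005,.10),feed=.15); arm.move_l(ST(0,.0005,.0658),feed=.06); arm.sleep(.1); z0=np.array(arm.current_ee_pos())[2]
arm.grip(.025); print(arm.current_width(),z0)
arm.move_l(ST(0,.0005,.16),feed=.1); arm.move_l(np.array([.44,.03,.18]),feed=.2)
m=np.array([.431,-.159]); R=down(161); h=z0-.057
arm.move_l(np.r_[m,.15],R,feed=.2); arm.move_l(np.r_[m,.03],feed=.12)
print(probe(np.r_[m,.004+h-.0005],thr=3,feed=.03),h)
arm.grip(.065); arm.move_l(np.r_[m,.15],feed=.12); arm.move_l(np.array([.40,-.04,.30]),down(180),feed=.25); arm.sleep(.3)
shot("final"); im=cv2.cvtColor(arm.snapshot("top"),cv2.COLOR_RGB2BGR); cv2.imwrite("pics/top5_raw.png",im)
b=cv2.resize(im[110:320,160:480],(560,367),interpolation=cv2.INTER_CUBIC); a=cv2.imread("pics/final_raw.png")[:230]
cv2.imwrite("pics/fin.png",np.vstack([b,a])); print(arm.current_t())
E
```

```text
0.03582717277500778 0.06607620464138546
(array([ 0.4311, -0.159 ,  0.0128]), array([-1.0358,  1.0562,  8.3569])) 0.009076204641385456
113.5167
```

View pics/fin.png

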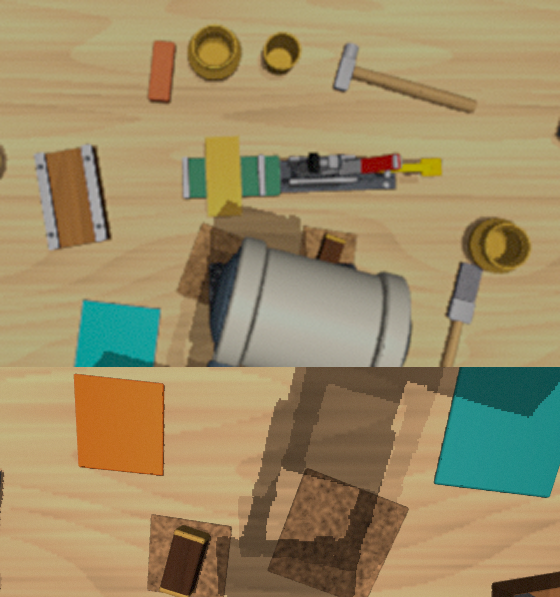

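```bash
python3 -c "
from h import *
print(arm.current_dq(),arm.current_t()); arm.sign_off()"
```

```text
[ 0.1209 -0.2625 -0.1238  0.0404  0.0443  0.0034] 113.5167
the job is handed in; nothing more can be done
```

The job is done and handed in at about 114 s of the 210 s allowed; no verdict is reported, so what follows rests on my own checks.

- **Blanks:** There were three (top of stack measured at 62 mm). I pushed each one out about 49 mm from its rear edge, pinched the overhang by its sides, and laid it on the anvil. The first blank measured within 2–3 mm of the strip's centre and square. The other two went to the same target, and the pictures show one aligned pile and an empty board.
- **Bar and clamp:** The bar went on the pile within about 2 mm of centre. The handle force rose to about 9 N, fell to 2 N past dead centre, then met the stop at 10 N. The clamp stayed closed for about 3 s before I pressed the release lever. Afterwards the pictures show it sprung open.
- **End state:** The last pictures show the bar lying flat near the middle of the smaller brown cork mat, the pile in place, the clamp open, and the pots, cup, wax bar, hammer and brush that are in view apparently where they were. The bowl was out of that last frame, and I did not measure the final pile or bar positions again.

Some readings disagreed with what I expected:
- **Release lever:** it read only about 1–1.5 N, against the stated 10 N.
- **Touch stops:** in the last two pushes the touch detection tripped early on sensor noise. This was harmless, since each push then ran to a fixed end point.
- **Force peak:** setting the bar on the pile peaked at about 18 N.

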